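# Scoop wooden beads into the bowl on the scale

### The job

Take the hand scoop, scoop at least two of the wooden beads out of the wooden tray without touching them with the fingers, and tip them into the steel bowl that stands on the scale. Leave that bowl standing on the scale, and stand the scoop back upright on the bare table, let go.

Things in the scene. Friction and masses are not known exactly. Their poses are not given: they have to be found in the camera images.
- scoop: aluminium hand scoop with wooden handle, 0.08 kg, standing on the table. Pan 62 (x) x 72 mm, walls 28 mm high, lower towards the open nose; floor 1.5 mm thick, 0.8 mm at the lip. Origin: centre of the underside; +x to the nose (lip x = +31, back wall x = -31 mm), z up. Handle 14 mm wide (y), 18 mm deep, 100 mm long, from x = -34, z = 18 mm, leaning 10 degrees back from vertical, away from the nose
- scoop_grip (a point): good place to grip the scoop: centre of the handle, 65 mm up it, at x = -45.3, y = 0, z = 82 mm in the scoop's frame (same axes, x to the nose); close the fingers along the scoop's y, from above
- bead_tray: open wooden tray with the beads, 116 x 200 mm, fixed. Origin: centre of its underside; y along the 200 mm, x across. Inner floor 103 x 188 mm, 4 mm above the table; end boards (y = +-94 to 100 mm) 36 mm high, side boards 40 mm. The beads lie in the +y half, the end away from the robot; the other half is empty
- scale: flat digital weighing scale, 165 (x) x 125 (y) x 22 mm high, fixed. Origin: centre of its underside. Its steel weighing plate, 108 mm square, top 22 mm above the table, is centred at x = +22 mm; the end with display and buttons is at -x, towards the robot. The wall of the room rises some 100 mm beyond its +x end, so there is more room to tip sideways
- bowl: round open steel bowl standing on the scale's weighing plate, rim diameter 124 mm, 50 mm high, wall 3 mm, 0.3 kg, loose. Origin: centre of its underside (22 mm above the table), z up. An identical bowl stands on the table away from the scale and is not to be used
- bead_1: one of four alike smooth varnished wooden ball beads, 18 mm diameter, 10 g, drilled; origin at the ball's centre. They roll, but stay put on slopes under about 8 degrees and run off steeper ones
- bead_2: one of four alike smooth varnished wooden ball beads, 18 mm diameter, 10 g, drilled; origin at the ball's centre. They roll, but stay put on slopes under about 8 degrees and run off steeper ones
- bead_3: one of four alike smooth varnished wooden ball beads, 18 mm diameter, 10 g, drilled; origin at the ball's centre. They roll, but stay put on slopes under about 8 degrees and run off steeper ones
- bead_4: one of four alike smooth varnished wooden ball beads, 18 mm diameter, 10 g, drilled; origin at the ball's centre. They roll, but stay put on slopes under about 8 degrees and run off steeper ones

How it is judged:
On the way:
1. at least two beads ride in the scoop, lifted clear of the tray (bead centres more than 75 mm above the table) (((x of bead_1 in the frame of scoop between -0.034 and 0.034 m and y of bead_1 in the frame of scoop between -0.036 and 0.036 m and z of bead_1 in the frame of scoop between 0 and 0.045 m and height (world z) of each of bead_1, bead_2 above 0.075 m and x of bead_2 in the frame of scoop between -0.034 and 0.034 m and y of bead_2 in the frame of scoop between -0.036 and 0.036 m and z of bead_2 in the frame of scoop between 0 and 0.045 m) or (x of bead_1 in the frame of scoop between -0.034 and 0.034 m and y of bead_1 in the frame of scoop between -0.036 and 0.036 m and z of bead_1 in the frame of scoop between 0 and 0.045 m and height (world z) of each of bead_1, bead_3 above 0.075 m and x of bead_3 in the frame of scoop between -0.034 and 0.034 m and y of bead_3 in the frame of scoop between -0.036 and 0.036 m and z of bead_3 in the frame of scoop between 0 and 0.045 m) or (x of bead_1 in the frame of scoop between -0.034 and 0.034 m and y of bead_1 in the frame of scoop between -0.036 and 0.036 m and z of bead_1 in the frame of scoop between 0 and 0.045 m and height (world z) of each of bead_1, bead_4 above 0.075 m and x of bead_4 in the frame of scoop between -0.034 and 0.034 m and y of bead_4 in the frame of scoop between -0.036 and 0.036 m and z of bead_4 in the frame of scoop between 0 and 0.045 m) or (x of bead_2 in the frame of scoop between -0.034 and 0.034 m and y of bead_2 in the frame of scoop between -0.036 and 0.036 m and z of bead_2 in the frame of scoop between 0 and 0.045 m and height (world z) of each of bead_2, bead_3 above 0.075 m and x of bead_3 in the frame of scoop between -0.034 and 0.034 m and y of bead_3 in the frame of scoop between -0.036 and 0.036 m and z of bead_3 in the frame of scoop between 0 and 0.045 m) or (x of bead_2 in the frame of scoop between -0.034 and 0.034 m and y of bead_2 in the frame of scoop between -0.036 and 0.036 m and z of bead_2 in the frame of scoop between 0 and 0.045 m and height (world z) of each of bead_2, bead_4 above 0.075 m and x of bead_4 in the frame of scoop between -0.034 and 0.034 m and y of bead_4 in the frame of scoop between -0.036 and 0.036 m and z of bead_4 in the frame of scoop between 0 and 0.045 m) or (x of bead_3 in the frame of scoop between -0.034 and 0.034 m and y of bead_3 in the frame of scoop between -0.036 and 0.036 m and z of bead_3 in the frame of scoop between 0 and 0.045 m and height (world z) of each of bead_3, bead_4 above 0.075 m and x of bead_4 in the frame of scoop between -0.034 and 0.034 m and y of bead_4 in the frame of scoop between -0.036 and 0.036 m and z of bead_4 in the frame of scoop between 0 and 0.045 m))), for 0.2 s.
At the end, for the whole second after the job is handed in: At least two beads at rest in the bowl; the bowl upright (10 degrees) on the weighing plate, within 40 mm of its centre each way; the scoop flat on the table (10 degrees, underside under 10 mm up), over 75 mm from the tray's centre, at rest and released (((horizontal distance between each of bead_1, bead_2 and bowl below 0.055 m and z of bead_1 in the frame of bowl between 0 and 0.05 m and linear speed of each of bead_1, bead_2 below 0.05 m/s and z of bead_2 in the frame of bowl between 0 and 0.05 m) or (horizontal distance between each of bead_1, bead_3 and bowl below 0.055 m and z of bead_1 in the frame of bowl between 0 and 0.05 m and linear speed of each of bead_1, bead_3 below 0.05 m/s and z of bead_3 in the frame of bowl between 0 and 0.05 m) or (horizontal distance between each of bead_1, bead_4 and bowl below 0.055 m and z of bead_1 in the frame of bowl between 0 and 0.05 m and linear speed of each of bead_1, bead_4 below 0.05 m/s and z of bead_4 in the frame of bowl between 0 and 0.05 m) or (horizontal distance between each of bead_2, bead_3 and bowl below 0.055 m and z of bead_2 in the frame of bowl between 0 and 0.05 m and linear speed of each of bead_2, bead_3 below 0.05 m/s and z of bead_3 in the frame of bowl between 0 and 0.05 m) or (horizontal distance between each of bead_2, bead_4 and bowl below 0.055 m and z of bead_2 in the frame of bowl between 0 and 0.05 m and linear speed of each of bead_2, bead_4 below 0.05 m/s and z of bead_4 in the frame of bowl between 0 and 0.05 m) or (horizontal distance between each of bead_3, bead_4 and bowl below 0.055 m and z of bead_3 in the frame of bowl between 0 and 0.05 m and linear speed of each of bead_3, bead_4 below 0.05 m/s and z of bead_4 in the frame of bowl between 0 and 0.05 m)) and x of bowl in the frame of scale between -0.018 and 0.062 m and y of bowl in the frame of scale between -0.04 and 0.04 m and z of bowl in the frame of scale between 0.018 and 0.03 m and angle between each of bowl, scoop's own z axis and vertical below 0.1745 rad and height (world z) of scoop below 0.01 m and linear speed of scoop below 0.02 m/s and horizontal distance between scoop and bead_tray above 0.075 m); the robot touches nothing.
It fails at once if the fingers touch a bead (contact force between the fingers and bead_1 above 0.3 N or contact force between the fingers and bead_2 above 0.3 N or contact force between the fingers and bead_3 above 0.3 N or contact force between the fingers and bead_4 above 0.3 N).
It also fails if it takes over 59 s, if anything falls off the work surface, if the arm or the gripper's body presses on something with over 40 N, if the wrist force passes 120 N, or if a joint passes its speed limit or range.

### The arm

A 6-joint arm with a two-finger parallel gripper is mounted at the origin on the work surface; the furniture and walls round the work are solid. World frame = base frame: x ahead of the robot, y to its left, z up, the work surface at z = 0. Lengths are in m, angles in rad, forces in N, time in s.
With the tool pointing down it reaches from about 0.3 to 0.875 m from the base axis. Payload 6.4 kg.
Tool frame: the origin (TCP) lies at the very end of the fingers, on their centre line; the grasp point (between the pads) lies 19 mm behind it; z points along the fingers, y is the line along which they close (so a half turn about z gives the same grasp; the last joint's range is limited). The gripper opens to 85 mm and grips with 20 to 120 N. Pads are 22 mm wide; open, the fingers measure 114 mm over their backs; the gripper's body (76 mm by 85 mm) begins 54 mm behind the grasp point. The pads swing forward as they close: fully open they stand 13 mm farther back than shut.
Start: joints at [1.099, 0.181, 1.607, -0, 1.354, -0.206], TCP at [0.151, 0.555, 0.231] pointing down, gripper open.
Joint ranges: [-2.99, 2.99], [-0.89, 2.07], [0.3, 2.58], [-1.14, 4.28], [0, 2.63], [-3.12, 3.12]. Speed limits (rad/s): [2.57, 2.57, 3.01, 3.14, 3.14, 3.14].

### API

Orientations are given as a unit quaternion [w, x, y, z].
In Python, from bench import telemetry, camera, ctrl, spotter gives the robot as it stands.
- The arm moves only by the tool send_rows, never from a script. Its argument "series" is a list of rows, each a list of 3 entries, a list of its own where there are three numbers: the turn, a rotation vector about the world's x, y, z in degrees, then the shift along the world's x, y, z in mm, then the closure, from -1 (fully open) to 1 (shut), so that 0 is half open. In form: [[[rx, ry, rz], [dx, dy, dz], gripper], ...]. A call has 1 to 10 rows; each row is the pose to reach, as a shift and turn from the pose commanded when the call began; what a row does not reach only later rows make up. A row lasts 1/8 s, in which the tool goes at most 62.5 mm and 10.7 degrees, less where a joint would pass 70% of its speed; a pose out of reach is approached as far as the arm can. A call with a gripper value outside its range is refused whole. The fingers move at their own pace and stop on an object; the grip force is fixed at half the most. Time passes only in rows, so rows that repeat a pose let the fingers close. It gives the time, the measured TCP pose, the force, the opening and the grip force at its end, in the units of the state.
- telemetry.get_obs(): the state, without advancing time (a new reading comes with each control period).
- camera(name): name is "scene" or "top" or "wrist"; returns a dict with "pixels" (384x512x3 uint8, red, green, blue), "camera_matrix" (3x3 intrinsics, pixels), "dist_coeffs" ([k1, k2, p1, p2, k3] as OpenCV has them; the pictures are not rectified), "xyz" and "orientation" of the camera in the world. Camera axes: x right, y up, looking along -z (the intrinsics and any distortion apply to the point x, -y, -z); pixel columns grow to the right and rows downward; lengths in m; the calibration is good to about 2 mm. A picture is of the moment at which its call begins. There is no depth.
- ctrl.hand_in(): hands the job in; it is judged then, once.
Trained networks look in the newest picture that a camera, given by its name, has taken for a name from the list of things; names that differ only in an ending like _2 or _b are one class to them, and where a whole thing is asked for, a point or a joint stands for the part that bears it (a point fixed in the world has none). Each returns a list of dicts, best first, with "conf" (0 to 1); they miss things now and then, are a little off and sometimes report something else, mostly with a low value. They report only what shows in the picture. A call takes as long as a camera call.
- spotter.boxes_of(thing, camera): "xyz" ([x, y, z] in m, in world coordinates, good to about 4 mm: the middle of the surface that is visible of it).
- spotter.landmark_of(thing, camera): "xyz" ([x, y, z] in m, in world coordinates, good to about 4 mm: a listed point, or the origin of a listed thing).
The state is a dict: "time_s": time; "q": joint angles; "dq": joint speeds; "joint_efforts": joint torques, N m; "eef_pos": TCP position; "eef_rot": TCP orientation; "wrist_force": force on the tool from outside, world axes, zero at the start; "torque": the same for the moment, N m; "opening": opening from 0.0 (shut) to 1.0 (fully open); "grasp_force": force on a finger pad.
Only numpy, scipy, OpenCV 4.12 (cv2) and the standard library are available. Lean on these libraries where they do the work, as an engineer would, in place of code of your own. Each camera call takes 0.05 s, during which the arm holds its last target. There are 200 camera calls.

## Working session

There is one attempt and no reset: what is moved stays moved. The work goes in short steps, Python scripts to look and compute and a tool call to move; the robot and the scene stay as the last step left them, time stands still between calls to the robot, and variables do not carry over. Pictures are saved under pics/ and viewed, at most 12 in all, crops included, and the job is handed in when it is done.

Besides the shell and the picture viewer there is one more tool, called in YAML: its name, and indented under it one key for each argument. send_rows: Moves the arm, as the interface text tells. Its arguments: {"type":"object","properties":{"series":{"type":"array","items":{"type":"array"}}},"required":["series"]}

```bash
mkdir -p pics; python3 - <<'E'
from bench import telemetry, camera, ctrl, spotter
import cv2,numpy as np
o=telemetry.get_obs();print(o['time_s'],o['eef_pos'],o['eef_rot'],o['opening'])
ims=[]
for c in ['top','scene']:
    d=camera(c);ims.append(d['pixels']);print(c,d['xyz'],d['orientation'])
    for t in ['scoop','scoop_grip','bead_tray','scale','bowl','bead_1']:
        for f in (spotter.landmark_of,spotter.boxes_of):
            try:print(c,t,f.__name__,[(np.round(r['xyz'],3).tolist(),round(r['conf'],2)) for r in f(t,c)][:6])
            except Exception as e:print(c,t,e)
cv2.imwrite('pics/a.png',ims[0][:,:,::-1]);cv2.imwrite('pics/b.png',ims[1][:,:,::-1])
E
```

```text
0.0 [0.15076456 0.55431498 0.23038193] [-3.06550482e-04  1.32525422e-01  9.91179213e-01 -8.28163651e-04] 1.0018325030961654
top [ 0.44066837 -0.1560828   0.91634698] [-0.70615395 -0.02447213  0.03652769  0.7066919 ]
top scoop call [([0.477, -0.156, 0.0], 0.68), ([0.437, -0.148, 0.082], 0.29)]
top scoop call [([0.476, -0.152, 0.003], 0.67), ([0.501, -0.327, 0.023], 0.6)]
top scoop_grip call []
top scoop_grip call []
top bead_tray call [([0.429, -0.334, -0.001], 0.56), ([0.494, -0.355, 0.011], 0.34)]
top bead_tray call [([0.423, -0.34, 0.001], 0.92), ([0.472, -0.328, 0.019], 0.2)]
top scale call [([0.509, -0.006, 0.002], 0.55), ([0.477, -0.155, 0.002], 0.45)]
top scale call [([0.465, -0.01, 0.02], 0.61)]
top bowl call [([0.541, -0.012, 0.024], 0.57)]
top bowl call [([0.542, -0.008, 0.039], 0.88), ([0.472, -0.348, 0.021], 0.55)]
top bead_1 call [([0.502, -0.328, 0.015], 0.57), ([0.475, -0.332, 0.017], 0.41), ([0.469, -0.352, 0.011], 0.4), ([0.496, -0.355, 0.015], 0.4)]
top bead_1 call [([0.497, -0.354, 0.019], 0.59), ([0.498, -0.329, 0.022], 0.48)]
scene [ 0.2305828  -0.74735623  0.6307
[... 164 characters left out ...]
oop_grip call [([0.433, -0.145, 0.084], 0.59)]
scene scoop_grip call [([0.465, -0.151, 0.014], 0.84), ([0.496, -0.367, 0.019], 0.33)]
scene bead_tray call [([0.431, -0.334, -0.002], 0.55), ([0.497, -0.362, 0.014], 0.51)]
scene bead_tray call [([0.426, -0.326, 0.007], 0.84)]
scene scale call []
scene scale call [([0.489, -0.039, 0.016], 0.9)]
scene bowl call [([0.54, -0.015, 0.022], 0.97)]
scene bowl call [([0.546, 0.007, 0.05], 0.75)]
scene bead_1 call [([0.498, -0.324, 0.011], 0.66), ([0.497, -0.361, 0.014], 0.65), ([0.468, -0.354, 0.015], 0.63), ([0.473, -0.326, 0.014], 0.44)]
scene bead_1 call [([0.471, -0.328, 0.018], 0.66), ([0.467, -0.356, 0.022], 0.57), ([0.493, -0.334, 0.015], 0.42)]
```

View pics/a.png

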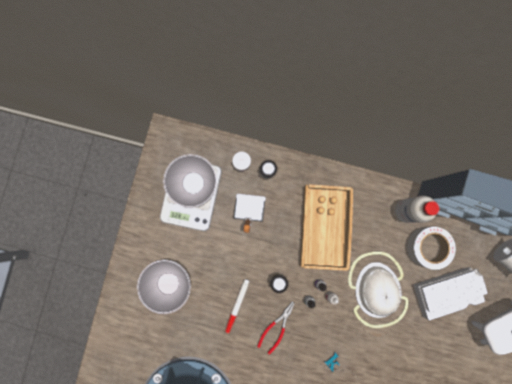

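View pics/b.png

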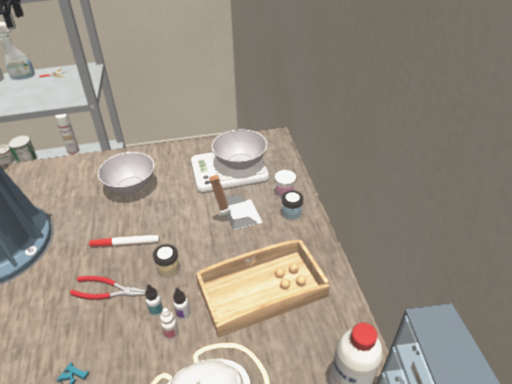

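Top view: scoop at px (248,208) with its handle towards the robot, tray at about (328,228) with four beads at (320–333, 198–212), the right bowl on the scale at (190,182), and a decoy bowl at (164,287). The network positions agree with this. Next: an orthorectified view for the yaws.

```bash
cat > h.py <<'E'
from bench import telemetry, camera, ctrl, spotter
import cv2,numpy as np
from scipy.spatial.transform import Rotation as R
def proj(d,P):
    q=np.array(d['orientation']);Rm=R.from_quat(q[[1,2,3,0]]).as_matrix()
    p=(np.asarray(P,float).reshape(-1,3)-d['xyz'])@Rm*[1,-1,-1]
    return cv2.projectPoints(p,np.zeros(3),np.zeros(3),np.array(d['camera_matrix']),np.array(d['dist_coeffs'],float))[0].reshape(-1,2)
def ortho(d,z,x0,x1,y0,y1,s):  # s px/mm ; up=+x, right=-y
    h,w=int((x1-x0)*s*1000),int((y1-y0)*s*1000)
    c,r=np.meshgrid(np.arange(w),np.arange(h))
    P=np.stack([x1-r/s/1000,y1-c/s/1000,np.full(c.shape,z)],-1)
    m=proj(d,P).reshape(h,w,2).astype(np.float32)
    return cv2.remap(d['pixels'],m[...,0],m[...,1],cv2.INTER_CUBIC)[:,:,::-1].copy()
E
python3 - <<'E'
from h import *
d=camera('top')
def grid(im,x0,x1,y0,y1,s):
    for x in np.arange(round(x0,2),x1,.02):
        r=int((x1-x)*s*1000);cv2.line(im,(0,r),(im.shape[1],r),(0,255,255),1);cv2.putText(im,f'{x:.2f}',(0,r),0,.35,(0,255,0))
    for y in np.arange(round(y0,2),y1,.02):
        c=int((y1-y)*s*1000);cv2.line(im,(c,0),(c,im.shape[0]),(0,255,255),1);cv2.putText(im,f'{y:.2f}',(c,10),0,.3,(0,255,0))
    return im
a=(.32,.54,-.42,-.24);A=grid(ortho(d,.04,*a,2.4),*a,2.4)
b=(.40,.54,-.22,-.08);B=grid(ortho(d,.0,*b,2.4),*b,2.4)
im=np.zeros((600,800,3),np.uint8);im[:A.shape[0],:A.shape[1]]=A;im[:B.shape[0],440:440+B.shape[1]]=B
cv2.imwrite('pics/c.png',im)
E
```

```text
(no output)
```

View pics/c.png

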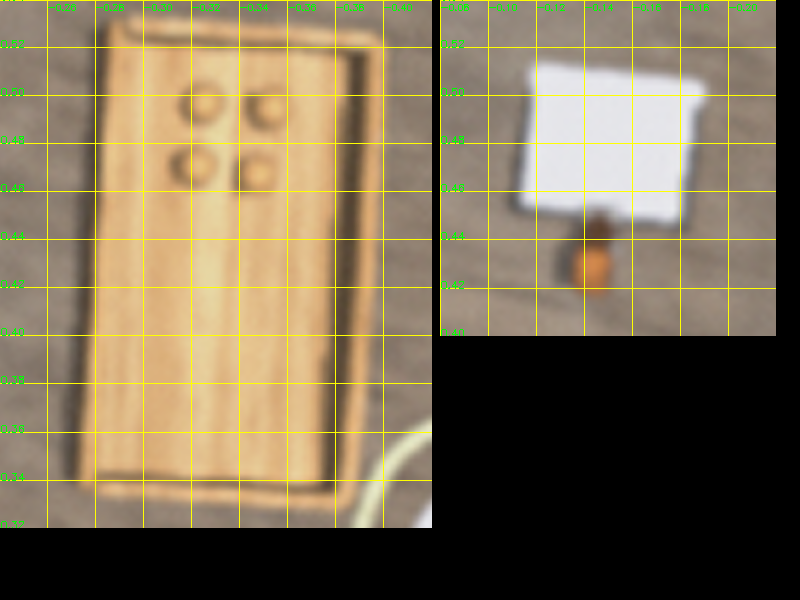

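The tray's long axis is at about −4°, centre (.430,−.3365), and the beads are centred on that axis. Scoop yaw is about −7°, grip at about (.432,−.146). Moving above the handle.

send_rows:
  series:
    - [[0,0,2],[25,-60,0],-1]
    - [[0,0,4],[50,-120,0],-1]
    - [[0,0,6],[75,-180,0],-1]
    - [[0,0,8],[100,-240,0],-1]
    - [[0,0,8.3],[125,-300,-5],-1]
    - [[0,0,8.3],[150,-360,-10],-1]
    - [[0,0,8.3],[175,-420,-15],-1]
    - [[0,0,8.3],[200,-480,-20],-1]
    - [[0,0,8.3],[225,-540,-25],-1]
    - [[0,0,8.3],[250,-600,-30],-1]

```text
time_s: 2.6
eef_pos: [0.3917, -0.0234, 0.2037]
eef_rot: [0.001, 0.061, 0.998, -0.0]
wrist_force: [0.8, -0.1, 0.2]
opening: 1.0
grasp_force: 0.0
```

send_rows:
  series:
    - [[0,0,0],[15,-50,0],-1]
    - [[0,0,0],[31,-100,0],-1]
    - [[0,0,0],[31,-100,0],-1]
    - [[0,0,0],[31,-100,0],-1]
    - [[0,0,0],[31,-100,0],-1]

```text
time_s: 3.22
eef_pos: [0.4217, -0.1199, 0.2032]
eef_rot: [-0.0, 0.06, 0.998, 0.0]
wrist_force: [-0.8, -1.0, 0.2]
opening: 1.005
grasp_force: 0.0
```

```bash
python3 - <<'E'
from h import *
o=telemetry.get_obs();q=o['eef_rot'];print(o['time_s'],o['eef_pos'],R.from_quat(q[[1,2,3,0]]).as_matrix().round(3),o['q'])
d=camera('wrist')
for t in ['scoop','scoop_grip']:
    print(t,[(np.round(r['xyz'],3).tolist(),round(r['conf'],2)) for r in spotter.landmark_of(t,'wrist')])
cv2.imwrite('pics/d.png',d['pixels'][:,:,::-1])
E
```

```text
3.225 [ 0.42169363 -0.11993234  0.20321409] [[-0.993  0.119 -0.   ]
 [ 0.119  0.993  0.   ]
 [ 0.     0.    -1.   ]] [-5.49242973e-01 -1.07972754e-01  1.96425355e+00  1.60005503e-04
  1.28560878e+00 -2.00062262e+00]
scoop [([0.48, -0.151, -0.001], 0.57)]
scoop_grip [([0.436, -0.143, 0.083], 0.72), ([0.497, -0.36, 0.015], 0.59), ([0.501, -0.331, 0.013], 0.37)]
```

View pics/d.png

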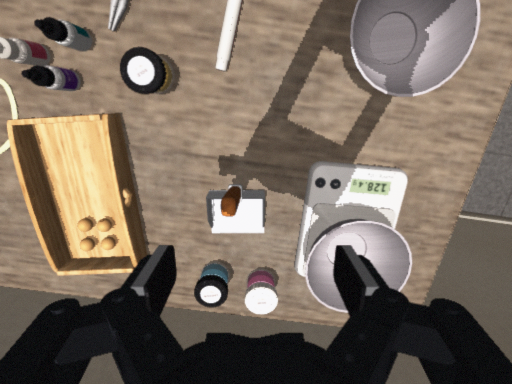

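Wrist view: handle top at (232,200), grip at about (.434,−.145). Fingers will straddle it. Descend and close.

send_rows:
  series:
    - [[0,0,0],[12,-25,0],-1]
    - [[0,0,0],[12,-25,0],-1]
    - [[0,0,0],[12,-25,-40],-1]
    - [[0,0,0],[12,-25,-80],-1]
    - [[0,0,0],[12,-25,-120],-1]
    - [[0,0,0],[12,-25,-140],-1]
    - [[0,0,0],[12,-25,-140],-1]
    - [[0,0,0],[12,-25,-140],0.5]
    - [[0,0,0],[12,-25,-140],1]
    - [[0,0,0],[12,-25,-140],1]

```text
time_s: 4.62
eef_pos: [0.4346, -0.1465, 0.0642]
eef_rot: [0.001, 0.06, 0.998, -0.0]
wrist_force: [0.1, -0.1, -0.4]
opening: 0.374
grasp_force: 0.0
```

send_rows:
  series:
    - [[0,0,0],[0,0,0],1]
    - [[0,0,0],[0,0,0],1]
    - [[0,0,0],[0,0,0],1]
    - [[0,0,0],[0,0,0],1]

```text
time_s: 5.12
eef_pos: [0.4342, -0.1462, 0.0637]
eef_rot: [0.0, 0.06, 0.998, -0.0]
wrist_force: [-1.5, 1.6, 5.6]
opening: 0.156
grasp_force: 61.6
```

Gripped (opening 0.156 ≈ 14 mm handle). Lift, look, and go over the empty half of the tray.

send_rows:
  series:
    - [[0,0,0],[0,0,40],1]
    - [[0,0,0],[0,0,86],1]
    - [[0,0,1],[-20,-45,86],1]
    - [[0,0,2],[-40,-90,86],1]
    - [[0,0,3],[-60,-135,86],1]
    - [[0,0,3],[-80,-185,86],1]
    - [[0,0,3],[-80,-185,86],1]
    - [[0,0,3],[-80,-185,86],1]

```text
time_s: 6.12
eef_pos: [0.3537, -0.3305, 0.1486]
eef_rot: [-0.0, 0.035, 0.999, 0.001]
wrist_force: [0.2, 0.5, -1.1]
opening: 0.151
grasp_force: 60.6
```

```bash
python3 - <<'E'
from h import *
o=telemetry.get_obs();print(o['time_s'],o['eef_pos'],o['wrist_force'],o['opening'])
ims=[]
for c in ['top','scene','wrist']:
  d=camera(c);ims.append(d['pixels'])
  for t in ['scoop','scoop_grip','bead_tray','bead_1']:
    print(c,t,[(np.round(r['xyz'],3).tolist(),round(r['conf'],2)) for r in spotter.landmark_of(t,c)][:5])
a=cv2.resize(ims[1][180:340,150:370],(800,582),interpolation=cv2.INTER_CUBIC)
cv2.imwrite('pics/e.png',a[:,:,::-1])
E
```

```text
6.125 [ 0.35368668 -0.3304606   0.14864689] [ 0.23889627  0.5425918  -1.08061701] 0.1508947626414409
top scoop [([0.398, -0.335, 0.086], 0.59)]
top scoop_grip [([0.353, -0.33, 0.169], 0.62)]
top bead_tray [([0.43, -0.335, -0.002], 0.62)]
top bead_1 [([0.472, -0.33, 0.013], 0.51), ([0.496, -0.355, 0.013], 0.37), ([0.502, -0.328, 0.016], 0.35)]
scene scoop [([0.397, -0.333, 0.085], 0.94)]
scene scoop_grip [([0.352, -0.33, 0.172], 0.91)]
scene bead_tray [([0.431, -0.335, 0.001], 0.97), ([0.496, -0.328, 0.009], 0.58), ([0.395, -0.335, 0.085], 0.18)]
scene bead_1 [([0.473, -0.325, 0.016], 0.63), ([0.498, -0.33, 0.007], 0.61), ([0.497, -0.364, 0.013], 0.51), ([0.47, -0.351, 0.014], 0.5)]
wrist scoop [([0.399, -0.335, 0.086], 0.95)]
wrist scoop_grip [([0.355, -0.331, 0.165], 0.86)]
wrist bead_tray []
wrist bead_1 []
```

View pics/e.png

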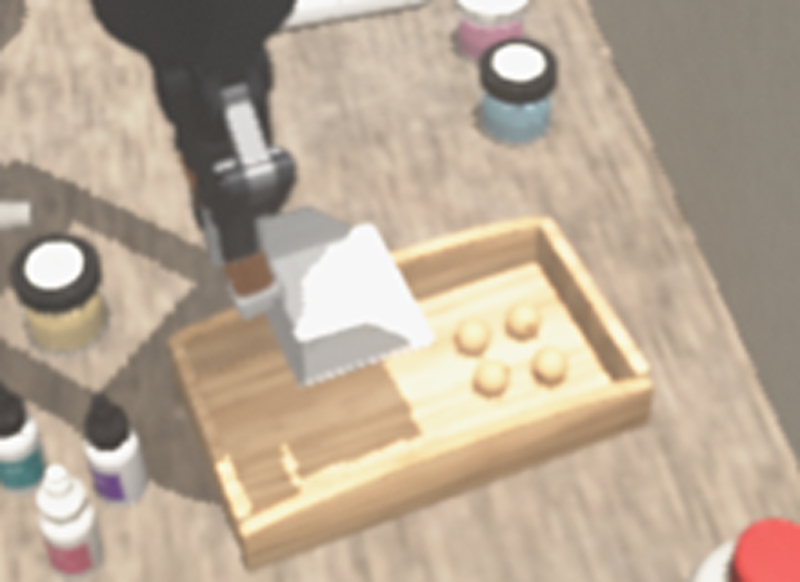

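Scoop is level in the grip over the empty half, nose at px (430,340) pointing at the four untouched beads. Lower to the floor.

send_rows:
  series:
    - [[0,0,0],[0,0,-40],1]
    - [[0,0,0],[0,0,-70],1]
    - [[0,0,0],[0,0,-78],1]
    - [[0,0,0],[0,0,-80],1]
    - [[0,0,0],[0,0,-80],1]

```text
time_s: 7.5
eef_pos: [0.3546, -0.332, 0.0704]
eef_rot: [0.001, 0.034, 0.999, -0.001]
wrist_force: [-0.0, -0.3, -0.9]
opening: 0.159
grasp_force: 60.7
```

send_rows:
  series:
    - [[0,0,0],[0,0,-1],1]
    - [[0,0,0],[0,0,-1],1]

```text
time_s: 7.75
eef_pos: [0.3543, -0.3314, 0.0689]
eef_rot: [0.0, 0.034, 0.999, -0.0]
wrist_force: [0.9, -0.5, -0.9]
opening: 0.154
grasp_force: 60.7
```

send_rows:
  series:
    - [[0,0,0],[0,0,-1],1]
    - [[0,0,0],[0,0,-1],1]

```text
time_s: 8.0
eef_pos: [0.3541, -0.3314, 0.0677]
eef_rot: [0.0, 0.034, 0.999, -0.0]
wrist_force: [-1.7, 1.3, 3.2]
opening: 0.154
grasp_force: 61.1
```

send_rows:
  series:
    - [[0,0,0],[0,0,-0.7],1]
    - [[0,0,0],[0,0,-0.7],1]

```text
time_s: 8.25
eef_pos: [0.3541, -0.3313, 0.0676]
eef_rot: [-0.0, 0.034, 0.999, -0.0]
wrist_force: [-3.2, 4.2, 11.4]
opening: 0.154
grasp_force: 62.4
```

Floor contact (~11 N). Push forward, keeping a light press.

send_rows:
  series:
    - [[0,0,0],[8,-0.6,0.4],1]
    - [[0,0,0],[16,-1.1,0.4],1]
    - [[0,0,0],[24,-1.7,0.4],1]
    - [[0,0,0],[32,-2.2,0.4],1]
    - [[0,0,0],[40,-2.8,0.4],1]
    - [[0,0,0],[48,-3.4,0.4],1]
    - [[0,0,0],[56,-3.9,0.4],1]
    - [[0,0,0],[64,-4.5,0.4],1]
    - [[0,0,0],[72,-5,0.4],1]
    - [[0,0,0],[76,-5.3,0.4],1]

```text
time_s: 9.5
eef_pos: [0.4302, -0.337, 0.0677]
eef_rot: [-0.0, 0.034, 0.999, -0.0]
wrist_force: [-5.2, 1.4, 8.8]
opening: 0.155
grasp_force: 62.0
```

```bash
python3 - <<'E'
from h import *
o=telemetry.get_obs();print(o['time_s'],o['eef_pos'],o['wrist_force'],o['opening'])
ims=[]
for c in ['top','scene']:
  d=camera(c);ims.append(d['pixels'])
  for t in ['scoop','bead_1']:
    print(c,t,[(np.round(r['xyz'],3).tolist(),round(r['conf'],2)) for r in spotter.landmark_of(t,c)][:5])
a=cv2.resize(ims[1][220:340,190:340],(500,400),interpolation=cv2.INTER_CUBIC)
b=cv2.resize(ims[0][170:270,280:355],(300,400),interpolation=cv2.INTER_CUBIC)
cv2.imwrite('pics/f.png',np.hstack([a,b])[:,:,::-1])
E
```

```text
9.5 [ 0.43015146 -0.3369647   0.06765156] [-5.16759125  1.44468247  8.84479307] 0.15456860368802794
top scoop [([0.472, -0.344, 0.007], 0.75)]
top bead_1 [([0.518, -0.361, 0.015], 0.62), ([0.515, -0.348, 0.012], 0.61), ([0.498, -0.329, 0.017], 0.45), ([0.517, -0.33, 0.014], 0.43)]
scene scoop [([0.472, -0.339, 0.002], 0.89)]
scene bead_1 [([0.498, -0.326, 0.017], 0.63), ([0.511, -0.37, 0.017], 0.52), ([0.512, -0.348, 0.018], 0.44), ([0.514, -0.333, 0.009], 0.38)]
```

View pics/f.png

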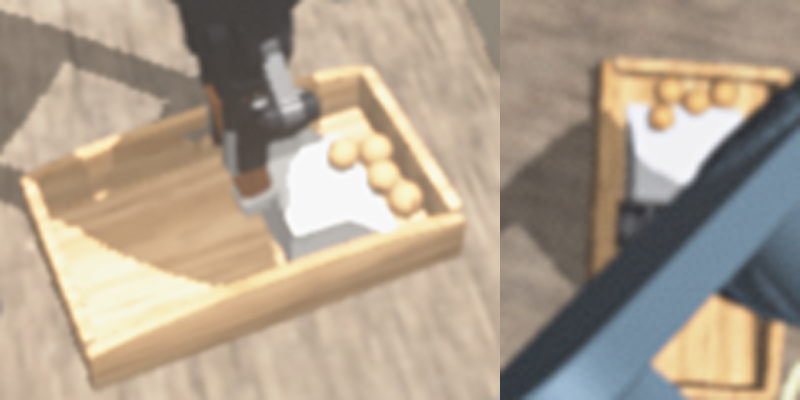

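One bead is already on the pan; three sit in a row between lip and end board. Continue slowly.

send_rows:
  series:
    - [[0,0,0],[3,-0.2,0],1]
    - [[0,0,0],[6,-0.4,0],1]
    - [[0,0,0],[9,-0.6,0],1]
    - [[0,0,0],[12,-0.8,0],1]
    - [[0,0,0],[14,-1,0],1]
    - [[0,0,0],[14,-1,0],1]

```text
time_s: 10.55
eef_pos: [0.444, -0.3379, 0.0676]
eef_rot: [-0.0, 0.034, 0.999, -0.0]
wrist_force: [-3.5, 1.3, 7.5]
opening: 0.158
grasp_force: 61.7
```

send_rows:
  series:
    - [[0,0,0],[1.5,-0.1,0],1]
    - [[0,0,0],[2.5,-0.2,0],1]
    - [[0,0,0],[2.5,-0.2,0],1]

```text
time_s: 10.92
eef_pos: [0.4464, -0.338, 0.0676]
eef_rot: [-0.0, 0.034, 0.999, -0.0]
wrist_force: [-4.2, 0.4, 7.6]
opening: 0.156
grasp_force: 61.8
```

```bash
python3 - <<'E'
from h import *
ims=[]
for c in ['top','scene']:
  d=camera(c);ims.append(d['pixels'])
  for t in ['scoop','bead_1']:
    print(c,t,[(np.round(r['xyz'],3).tolist(),round(r['conf'],2)) for r in spotter.landmark_of(t,c)][:5])
a=cv2.resize(ims[1][220:340,190:340],(500,400),interpolation=cv2.INTER_CUBIC)
b=cv2.resize(ims[0][170:270,280:355],(300,400),interpolation=cv2.INTER_CUBIC)
cv2.imwrite('pics/g.png',np.hstack([a,b])[:,:,::-1])
E
```

```text
top scoop [([0.486, -0.344, 0.004], 0.52)]
top bead_1 [([0.516, -0.348, 0.014], 0.63), ([0.501, -0.327, 0.015], 0.57), ([0.519, -0.33, 0.015], 0.46)]
scene scoop [([0.491, -0.339, 0.002], 0.58)]
scene bead_1 [([0.5, -0.32, 0.015], 0.53), ([0.513, -0.331, 0.008], 0.46), ([0.516, -0.348, 0.016], 0.42)]
```

View pics/g.png

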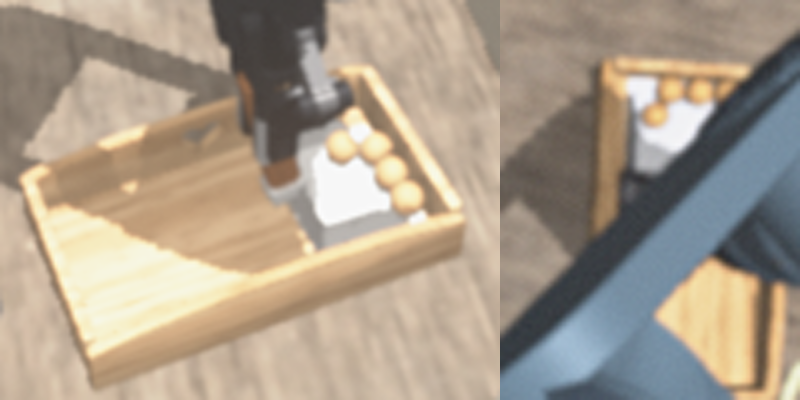

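Lip at ~.521, all beads appear over the lip against the board. Push to board contact.

send_rows:
  series:
    - [[0,0,0],[1,-0.1,0],1]
    - [[0,0,0],[2,-0.1,0],1]
    - [[0,0,0],[2,-0.1,0],1]

```text
time_s: 11.6
eef_pos: [0.4483, -0.3382, 0.0677]
eef_rot: [-0.0, 0.034, 0.999, -0.0]
wrist_force: [-5.1, 1.2, 7.8]
opening: 0.157
grasp_force: 61.8
```

send_rows:
  series:
    - [[0,0,0],[1,-0.1,0],1]
    - [[0,0,0],[2,-0.1,0],1]
    - [[0,0,0],[2,-0.1,0],1]

```text
time_s: 11.98
eef_pos: [0.4487, -0.3382, 0.0679]
eef_rot: [-0.002, 0.034, 0.999, -0.0]
wrist_force: [-12.6, 1.9, 14.6]
opening: 0.157
grasp_force: 62.8
```

Board contact (−12 N). Tilt nose-up along the board, then lift.

send_rows:
  series:
    - [[0,0,0],[-1,0.1,0.4],1]
    - [[-0.2,-3,0],[-4.5,0.3,0],1]
    - [[-0.4,-6,0],[-7.8,0.5,-0.7],1]
    - [[-0.6,-9,0],[-10.8,0.7,-2],1]
    - [[-0.8,-12,0],[-13.5,0.9,-3.3],1]
    - [[-1.0,-15,0],[-16,1.1,-4.8],1]
    - [[-1.2,-18,0],[-18.5,1.2,-6],1]
    - [[-1.2,-18,0],[-18.5,1.2,-6],1]
    - [[-1.2,-18,0],[-18.5,1.2,-6],1]

```text
time_s: 13.1
eef_pos: [0.4321, -0.3367, 0.061]
eef_rot: [0.156, 0.034, 0.987, -0.005]
wrist_force: [0.5, 0.3, -0.5]
opening: 0.156
grasp_force: 60.6
```

```bash
python3 - <<'E'
from h import *
o=telemetry.get_obs();print(o['time_s'],o['eef_pos'],o['wrist_force'],o['q'].round(2))
ims=[]
for c in ['top','scene']:
  d=camera(c);ims.append(d['pixels'])
  for t in ['scoop','bead_1']:
    print(c,t,[(np.round(r['xyz'],3).tolist(),round(r['conf'],2)) for r in spotter.landmark_of(t,c)][:5])
a=cv2.resize(ims[1][220:340,190:340],(500,400),interpolation=cv2.INTER_CUBIC)
b=cv2.resize(ims[0][170:270,280:355],(300,400),interpolation=cv2.INTER_CUBIC)
cv2.imwrite('pics/i.png',np.hstack([a,b])[:,:,::-1])
E
```

```text
13.1 [ 0.43208756 -0.33672812  0.0609787 ] [ 0.47324619  0.34374912 -0.49793173] [-1.03  0.22  2.    0.37  0.78 -2.78]
top scoop [([0.494, -0.344, 0.014], 0.7)]
top bead_1 [([0.513, -0.003, -0.0], 0.69), ([0.485, -0.329, 0.025], 0.6), ([0.47, -0.361, 0.016], 0.45), ([0.474, -0.346, 0.015], 0.44), ([0.472, -0.323, 0.02], 0.41)]
scene scoop [([0.491, -0.343, 0.015], 0.69), ([0.422, -0.338, 0.081], 0.27)]
scene bead_1 [([0.473, -0.315, 0.02], 0.61), ([0.474, -0.346, 0.019], 0.48), ([0.471, -0.369, 0.016], 0.48), ([0.484, -0.334, 0.017], 0.43)]
```

View pics/i.png

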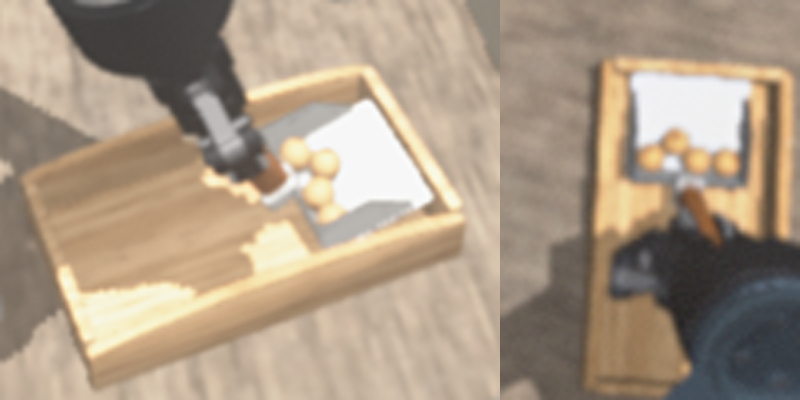

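All four beads lie at the back of the pan. Lift gently.

send_rows:
  series:
    - [[0,0,0],[-1,0,8],1]
    - [[0,0,0],[-1,0,20],1]
    - [[0,0,0],[-1,0,35],1]
    - [[0,0,0],[-1,0,55],1]
    - [[0,0,0],[-1,0,75],1]
    - [[0,0,0],[-1,0,95],1]
    - [[0,0,0],[-1,0,115],1]
    - [[0,0,0],[-1,0,130],1]
    - [[0,0,0],[-1,0,140],1]
    - [[0,0,0],[-1,0,140],1]

```text
time_s: 14.65
eef_pos: [0.4312, -0.337, 0.2018]
eef_rot: [0.157, 0.034, 0.987, -0.006]
wrist_force: [0.2, 0.5, -2.1]
opening: 0.157
grasp_force: 60.6
```

```bash
cat >> h.py <<'E'
# scoop pose: yaw psi, pitch phi (nose down +); TCP offset to lip (75,0,-64) mm in scoop axes
def tool_R(psi,phi): return R.from_euler('z',psi,degrees=True)*R.from_euler('y',phi,degrees=True)
def tcp_of_lip(lip,psi,phi): return np.array(lip)-tool_R(psi,phi).apply([75,0,-64])
E
python3 - <<'E'
from h import *
o=telemetry.get_obs();p0=o['eef_pos']*1000;q=o['eef_rot']
base=R.from_matrix([[-1,0,0],[0,1,0],[0,0,-1]])
S=R.from_quat(q[[1,2,3,0]])*base.inv();print(o['time_s'],p0.round(1),S.as_euler('ZYX',degrees=True).round(1),o['q'].round(2))
d=camera('scene');print([(np.round(r['xyz'],3).tolist(),round(r['conf'],2)) for r in spotter.landmark_of('bead_1','scene')])
# carry
e=tcp_of_lip([541,-5,115],-90,-15);print('end',e)
for k in range(1,21):
    s=k/20;T=tool_R(-4-86*s,-18+3*s);p=p0+(e-p0)*s
    if k==11:S=tool_R(-4-43,-16.5);p0b=p0+(e-p0)*.5
    ref=p0 if k<=10 else p0b
    print([(T*S.inv()).as_rotvec(degrees=True).round(1).tolist(),(p-ref).round(0).tolist(),1])
E
```

```text
14.65 [ 431.2 -337.   201.8] [ -3.9 -18.1  -0. ] [-1.04 -0.01  1.91  0.29  1.08 -2.66]
[([0.48, -0.331, 0.159], 0.66), ([0.473, -0.346, 0.156], 0.46), ([0.473, -0.369, 0.159], 0.42)]
end [541.          84.00885586 157.4078245 ]
[[0.1, 0.2, -4.4], [5.0, 21.0, -2.0], 1]
[[0.1, 0.4, -8.7], [11.0, 42.0, -4.0], 1]
[[0.1, 0.5, -13.0], [16.0, 63.0, -7.0], 1]
[[0.2, 0.7, -17.3], [22.0, 84.0, -9.0], 1]
[[0.2, 0.8, -21.6], [27.0, 105.0, -11.0], 1]
[[0.3, 0.9, -25.9], [33.0, 126.0, -13.0], 1]
[[0.4, 1.1, -30.2], [38.0, 147.0, -16.0], 1]
[[0.5, 1.2, -34.5], [44.0, 168.0, -18.0], 1]
[[0.6, 1.3, -38.8], [49.0, 189.0, -20.0], 1]
[[0.7, 1.5, -43.1], [55.0, 210.0, -22.0], 1]
[[0.1, 0.1, -4.3], [5.0, 21.0, -2.0], 1]
[[0.2, 0.2, -8.6], [11.0, 42.0, -4.0], 1]
[[0.4, 0.3, -12.9], [16.0, 63.0, -7.0], 1]
[[0.5, 0.3, -17.2], [22.0, 84.0, -9.0], 1]
[[0.6, 0.4, -21.5], [27.0, 105.0, -11.0], 1]
[[0.8, 0.5, -25.8], [33.0, 126.0, -13.0], 1]
[[0.9, 0.5, -30.1], [38.0, 147.0, -16.0], 1]
[[1.1, 0.5, -34.4], [44.0, 168.0, -18.0], 1]
[[1.3, 0.6, -38.7], [49.0, 189.0, -20.0], 1]
[[1.4, 0.6, -43.0], [55.0, 210.0, -22.0], 1]
```

send_rows:
  series:
    - [[0.1,0.2,-3],[4,14,0],1]
    - [[0.1,0.4,-7],[9,34,0],1]
    - [[0.1,0.5,-12],[15,58,0],1]
    - [[0.2,0.7,-17],[21,82,0],1]
    - [[0.2,0.8,-21.6],[27,105,0],1]
    - [[0.3,0.9,-25.9],[33,126,0],1]
    - [[0.4,1.1,-30.2],[38,147,0],1]
    - [[0.5,1.2,-34.5],[44,168,0],1]
    - [[0.6,1.3,-38.8],[49,189,0],1]
    - [[0.7,1.5,-43.1],[55,210,0],1]

```text
time_s: 16.0
eef_pos: [0.4855, -0.1255, 0.1998]
eef_rot: [0.13, 0.396, 0.907, -0.057]
wrist_force: [0.8, 0.1, -0.7]
opening: 0.155
grasp_force: 60.6
```

send_rows:
  series:
    - [[0.1,0.1,-4.3],[5,21,0],1]
    - [[0.2,0.2,-8.6],[11,42,0],1]
    - [[0.4,0.3,-12.9],[16,63,0],1]
    - [[0.5,0.3,-17.2],[22,84,0],1]
    - [[0.6,0.4,-21.5],[27,105,0],1]
    - [[0.8,0.5,-25.8],[33,126,0],1]
    - [[0.9,0.5,-30.1],[38,147,0],1]
    - [[1.1,0.5,-34.4],[44,168,0],1]
    - [[1.3,0.6,-39],[50,192,0],1]
    - [[1.4,0.6,-43],[55,210,0],1]

```text
time_s: 17.25
eef_pos: [0.5406, 0.0845, 0.1996]
eef_rot: [0.091, 0.702, 0.7, -0.093]
wrist_force: [0.4, 0.4, -1.2]
opening: 0.157
grasp_force: 60.6
```

```bash
python3 - <<'E'
from h import *
o=telemetry.get_obs();p0=o['eef_pos']*1000;q=o['eef_rot']
base=R.from_matrix([[-1,0,0],[0,1,0],[0,0,-1]])
S=R.from_quat(q[[1,2,3,0]])*base.inv();print(o['time_s'],p0.round(1),S.as_euler('ZYX',degrees=True).round(1),o['q'].round(2))
ims=[]
for c in ['top','scene']:
  d=camera(c);ims.append(d['pixels'])
  for t in ['scoop','bead_1','bowl','scale']:
    print(c,t,[(np.round(r['xyz'],3).tolist(),round(r['conf'],2)) for r in spotter.landmark_of(t,c)][:5])
a=cv2.resize(ims[1][110:230,160:310],(500,400),interpolation=cv2.INTER_CUBIC)
b=cv2.resize(ims[0][140:240,150:225],(300,400),interpolation=cv2.INTER_CUBIC)
cv2.imwrite('pics/j.png',np.hstack([a,b])[:,:,::-1])
for phi,l in [(-15,115),(-7,108),(0,100),(7,92),(14,85),(21,78),(28,72),(35,70),(42,70)]:
    T=tool_R(-90,phi);p=tcp_of_lip([541,-5,l],-90,phi)
    print([(T*S.inv()).as_rotvec(degrees=True).round(1).tolist(),(p-p0).round(0).tolist(),1])
E
```

```text
17.25 [540.6  84.5 199.6] [-90.1 -14.9  -0.1] [ 0.09  0.2   1.67 -0.27  1.3   0.17]
top scoop [([0.537, 0.019, 0.151], 0.62)]
top bead_1 [([0.564, 0.041, 0.157], 0.59), ([0.538, 0.045, 0.156], 0.5), ([0.553, 0.036, 0.158], 0.4), ([0.515, 0.05, 0.155], 0.39)]
top bowl [([0.538, -0.015, 0.021], 0.62)]
top scale [([0.513, -0.006, 0.001], 0.64), ([0.539, 0.088, 0.217], 0.56)]
scene scoop [([0.539, 0.022, 0.152], 0.61), ([0.514, -0.003, -0.0], 0.58), ([0.538, -0.018, 0.021], 0.38)]
scene bead_1 [([0.566, 0.043, 0.153], 0.55), ([0.516, 0.038, 0.158], 0.52), ([0.547, 0.035, 0.156], 0.42)]
scene bowl [([0.537, -0.019, 0.018], 0.93)]
scene scale [([0.514, -0.005, -0.001], 0.58), ([0.432, -0.334, -0.001], 0.34)]
[[-0.1, -0.1, 0.1], [0.0, -0.0, -42.0], 1]
[[7.9, -0.2, 0.1], [0.0, -7.0, -37.0], 1]
[[14.9, -0.2, 0.1], [0.0, -14.0, -36.0], 1]
[[21.9, -0.2, 0.1], [0.0, -23.0, -35.0], 1]
[[28.9, -0.2, 0.1], [0.0, -32.0, -34.0], 1]
[[35.9, -0.2, 0.1], [0.0, -42.0, -35.0], 1]
[[42.9, -0.2, 0.1], [0.0, -53.0, -36.0], 1]
[[49.9, -0.2, 0.1], [0.0, -65.0, -34.0], 1]
[[56.9, -0.2, 0.1], [0.0, -77.0, -32.0], 1]
```

View pics/j.png

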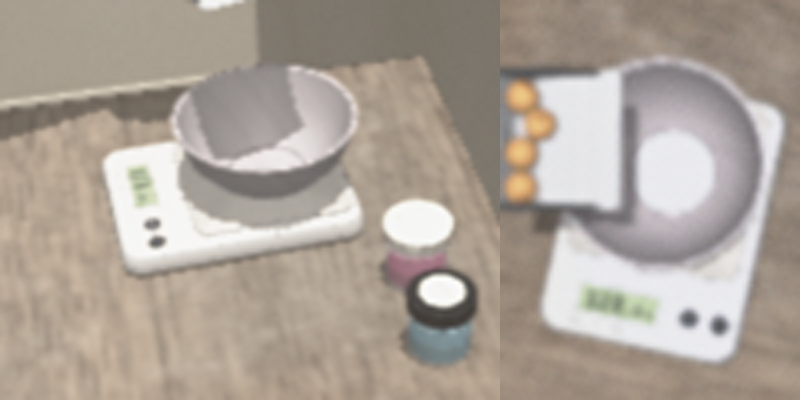

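Four beads at the back of the pan, lip just over the bowl (centre about (.538,−.016)). Tip slowly, lip lowered into the bowl.

send_rows:
  series:
    - [[0,0,0],[-3,8,-20],1]
    - [[0,0,0],[-3,8,-40],1]
    - [[7.9,-0.2,0.1],[-3,1,-37],1]
    - [[14.9,-0.2,0.1],[-3,-6,-36],1]
    - [[20,-0.2,0.1],[-3,-13,-35],1]
    - [[25,-0.2,0.1],[-3,-19,-35],1]
    - [[28,-0.2,0.1],[-3,-23,-34],1]
    - [[31,-0.2,0.1],[-3,-27,-34],1]
    - [[35.9,-0.2,0.1],[-3,-34,-35],1]
    - [[42.9,-0.2,0.1],[-3,-45,-36],1]

```text
time_s: 19.0
eef_pos: [0.5374, 0.039, 0.1639]
eef_rot: [-0.171, 0.685, 0.687, 0.173]
wrist_force: [0.0, 0.5, -2.2]
opening: 0.154
grasp_force: 60.6
```

send_rows:
  series:
    - [[7,0,0],[0,-12,2],1]
    - [[14,0,0],[0,-24,4],1]
    - [[14,0,0],[0,-24,4],1]
    - [[14,0,0],[0,-24,4],1]
    - [[14,0,0],[0,-24,4],1]

```text
time_s: 19.62
eef_pos: [0.5379, 0.0154, 0.1691]
eef_rot: [-0.252, 0.66, 0.661, 0.254]
wrist_force: [-0.2, -0.5, -1.6]
opening: 0.158
grasp_force: 60.7
```

```bash
python3 - <<'E'
from h import *
o=telemetry.get_obs();print(o['time_s'],o['eef_pos'],o['wrist_force'],o['q'].round(2))
ims=[]
for c in ['top','scene']:
  d=camera(c);ims.append(d['pixels'])
  for t in ['scoop','bead_1','bowl']:
    print(c,t,[(np.round(r['xyz'],3).tolist(),round(r['conf'],2)) for r in spotter.landmark_of(t,c)][:5])
a=cv2.resize(ims[1][110:230,160:310],(500,400),interpolation=cv2.INTER_CUBIC)
b=cv2.resize(ims[0][140:240,150:225],(300,400),interpolation=cv2.INTER_CUBIC)
cv2.imwrite('pics/k.png',np.hstack([a,b])[:,:,::-1])
E
```

```text
19.625 [0.53790335 0.01544004 0.16907302] [-0.18208453 -0.52878118 -1.62745875] [-0.56  0.34  1.72  0.6   1.53 -0.73]
top scoop [([0.538, 0.02, 0.094], 0.77)]
top bead_1 []
top bowl []
scene scoop [([0.538, 0.023, 0.093], 0.61)]
scene bead_1 [([0.54, 0.006, 0.035], 0.44), ([0.527, -0.011, 0.033], 0.4), ([0.544, -0.022, 0.032], 0.38)]
scene bowl [([0.54, -0.015, 0.021], 0.65)]
```

View pics/k.png

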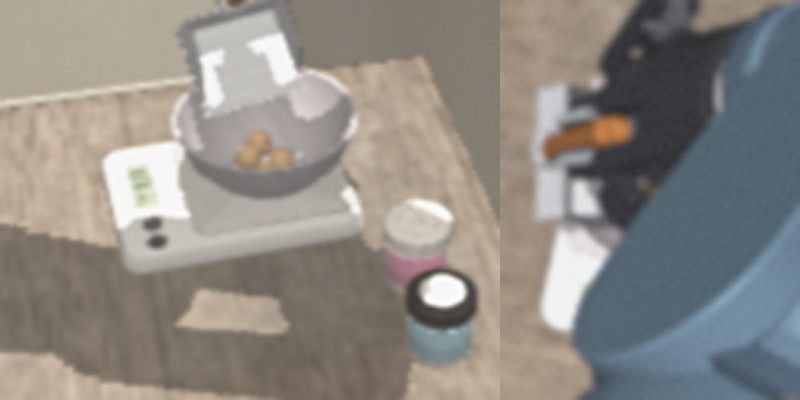

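Beads are heaped in the bowl at px (245–290, 140–165) and the pan is empty. Lift out, level, and return to the scoop's original spot.

```bash
python3 - <<'E'
from h import *
o=telemetry.get_obs();q=o['eef_rot']
base=R.from_matrix([[-1,0,0],[0,1,0],[0,0,-1]])
S=R.from_quat(q[[1,2,3,0]])*base.inv();print(S.as_euler('ZYX',degrees=True).round(1))
p=np.array(o['eef_pos'])*1000
e=np.array([434,-146,190])
print('after lift 60/level: remaining',e-p)
E
```

```text
[-89.8  41.9   0.3]
after lift 60/level: remaining [-104.04558272 -160.54766181   20.84855645]
```

send_rows:
  series:
    - [[0,0,0],[0,0,25],1]
    - [[0,0,0],[0,0,50],1]
    - [[-8,0,0],[0,0,60],1]
    - [[-16,0,0],[0,0,60],1]
    - [[-24,0,0],[0,0,60],1]
    - [[-32,0,0],[0,0,60],1]
    - [[-40,0,0],[0,0,60],1]
    - [[-42,0,0],[0,0,60],1]
    - [[-42,0,0],[0,0,60],1]

```text
time_s: 21.15
eef_pos: [0.5377, 0.015, 0.2287]
eef_rot: [0.0, 0.706, 0.708, 0.001]
wrist_force: [0.2, 0.6, -1.9]
opening: 0.155
grasp_force: 60.6
```

```bash
python3 - <<'E'
from h import *
o=telemetry.get_obs();q=o['eef_rot']
base=R.from_matrix([[-1,0,0],[0,1,0],[0,0,-1]])
S=R.from_quat(q[[1,2,3,0]])*base.inv();print(o['time_s'],S.as_euler('ZYX',degrees=True).round(1),o['eef_pos'],o['q'].round(2))
for s in (.25,.5,.75,1): print((tool_R(-90+83*s,0)*S.inv()).as_rotvec(degrees=True).round(1))
E
```

```text
21.15 [-89.8   0.1   0.1] [0.53773911 0.01500214 0.22871073] [-0.19  0.1   1.7   0.    1.34 -0.2 ]
[-0.1  0.1 20.6]
[-0.1  0.1 41.3]
[-0.1  0.1 62.1]
[-0.1  0.  82.8]
```

send_rows:
  series:
    - [[0,0,9],[-12,-18,0],1]
    - [[0,0,18],[-24,-36,0],1]
    - [[0,0,28],[-36,-54,0],1]
    - [[0,0,38],[-48,-72,0],1]
    - [[0,0,48],[-60,-90,0],1]
    - [[0,0,58],[-72,-110,0],1]
    - [[0,0,68],[-84,-130,0],1]
    - [[0,0,77],[-96,-148,0],1]
    - [[0,0,82.8],[-104,-161,0],1]
    - [[0,0,82.8],[-104,-161,0],1]

```text
time_s: 22.4
eef_pos: [0.4333, -0.148, 0.2286]
eef_rot: [0.0, 0.064, 0.998, 0.002]
wrist_force: [0.1, 0.2, -0.9]
opening: 0.155
grasp_force: 60.7
```

send_rows:
  series:
    - [[0,0,0],[0,0,-40],1]
    - [[0,0,0],[0,0,-80],1]
    - [[0,0,0],[0,0,-120],1]
    - [[0,0,0],[0,0,-150],1]
    - [[0,0,0],[0,0,-158],1]
    - [[0,0,0],[0,0,-161],1]
    - [[0,0,0],[0,0,-162],1]
    - [[0,0,0],[0,0,-162],1]

```text
time_s: 23.4
eef_pos: [0.4348, -0.1471, 0.068]
eef_rot: [0.001, 0.062, 0.998, 0.001]
wrist_force: [-1.0, 0.6, -1.4]
opening: 0.152
grasp_force: 60.7
```

send_rows:
  series:
    - [[0,0,0],[0,0,-1.5],1]
    - [[0,0,0],[0,0,-2.5],1]
    - [[0,0,0],[0,0,-3],1]
    - [[0,0,0],[0,0,-3],1]

```text
time_s: 23.9
eef_pos: [0.434, -0.1466, 0.0639]
eef_rot: [0.0, 0.062, 0.998, 0.001]
wrist_force: [-0.2, -0.4, -1.2]
opening: 0.155
grasp_force: 60.7
```

Open slowly after one last small step, then retreat straight up.

send_rows:
  series:
    - [[0,0,0],[0,0,-0.4],1]
    - [[0,0,0],[0,0,-0.4],0.4]
    - [[0,0,0],[0,0,-0.4],-0.2]
    - [[0,0,0],[0,0,-0.4],-1]
    - [[0,0,0],[0,0,-0.4],-1]
    - [[0,0,0],[0,0,-0.4],-1]
    - [[0,0,0],[0,0,-0.4],-1]
    - [[0,0,0],[0,0,-0.4],-1]

```text
time_s: 24.9
eef_pos: [0.434, -0.1466, 0.0636]
eef_rot: [0.0, 0.062, 0.998, 0.001]
wrist_force: [-0.2, -0.6, -0.8]
opening: 1.003
grasp_force: 0.0
```

send_rows:
  series:
    - [[0,0,0],[0,0,20],-1]
    - [[0,0,0],[0,0,50],-1]
    - [[0,0,0],[0,0,90],-1]
    - [[0,0,0],[0,0,130],-1]
    - [[0,0,0],[-60,0,170],-1]
    - [[0,0,0],[-90,30,170],-1]
    - [[0,0,0],[-90,60,170],-1]
    - [[0,0,0],[-90,60,170],-1]

```text
time_s: 25.9
eef_pos: [0.3438, -0.0856, 0.2339]
eef_rot: [0.001, 0.061, 0.998, 0.001]
wrist_force: [-0.1, 0.1, 0.4]
opening: 0.999
grasp_force: 0.0
```

```bash
python3 - <<'E'
from h import *
o=telemetry.get_obs();print(o['time_s'],o['eef_pos'],o['wrist_force'],o['opening'])
d=camera('scene');e=camera('top')
for c in ['top','scene']:
  for t in ['scoop','scoop_grip','bead_1','bowl','scale']:
    print(c,t,[(np.round(r['xyz'],3).tolist(),round(r['conf'],2)) for r in spotter.landmark_of(t,c)][:5])
cv2.imwrite('pics/l.png',cv2.resize(d['pixels'][100:260,150:350],(800,600))[:,:,::-1])
E
```

```text
25.9 [ 0.34378168 -0.08555363  0.23385595] [-0.10363509  0.12205224  0.38736012] 0.9990915893632333
top scoop [([0.476, -0.153, 0.001], 0.57)]
top scoop_grip [([0.434, -0.147, 0.083], 0.75), ([0.536, -0.012, 0.022], 0.29)]
top bead_1 [([0.549, -0.018, 0.037], 0.49), ([0.542, 0.001, 0.034], 0.45), ([0.532, -0.026, 0.031], 0.44), ([0.527, -0.004, 0.035], 0.39), ([0.476, -0.157, 0.0], 0.34)]
top bowl [([0.538, -0.012, 0.021], 0.78)]
top scale [([0.512, -0.003, -0.001], 0.83)]
scene scoop [([0.474, -0.151, 0.002], 0.68)]
scene scoop_grip [([0.433, -0.145, 0.086], 0.9)]
scene bead_1 [([0.543, -0.018, 0.032], 0.52), ([0.529, -0.008, 0.036], 0.5), ([0.543, 0.003, 0.035], 0.48)]
scene bowl [([0.54, -0.016, 0.02], 0.61)]
scene scale [([0.512, -0.003, 0.001], 0.73)]
```

View pics/l.png

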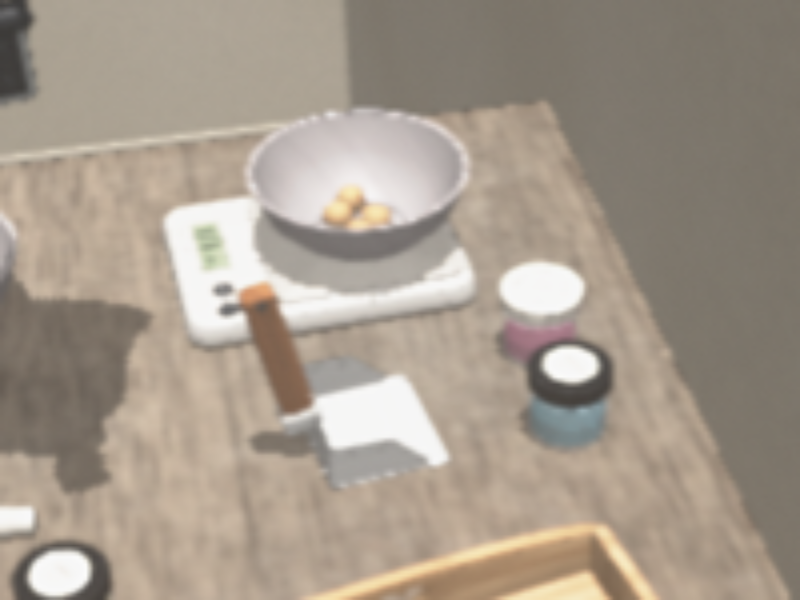

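The picture shows four beads in the bowl at (325–390, 190–230), with the bowl upright on the scale. The scoop stands flat at (380,430), released, and the arm is clear.

```bash
python3 -c "
from bench import ctrl
print(ctrl.hand_in())"
```

```text
the job is handed in; nothing more can be done
None
```

The job is handed in at about 26 s: the last picture shows all four beads in the bowl on the scale, and the scoop standing upright on the table, released; the hand-in gave no verdict.

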